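# Put the calibration weights back on their rests

### The job

The four knob-topped steel calibration weights are scattered over the bench. Put each one away in the round grey rest whose recess matches it, the largest in the largest and so on down to the smallest, upright and sitting flat on the recess floor. Set them down gently, do not drop them, and leave the pressure gauge and the hex coupling where they are.

Things in the scene. Friction and masses are not known exactly. Their poses are not given: they have to be found in the camera images.
- weight66_mid (a point): The largest of four loose bare-steel weights, standing upright on the bench: a round disc 66 mm across and 20 mm high, on it a 12 mm thick neck 18 mm long and at the top a round grip knob 18 mm across and 16 mm high; 54 mm high in all. This point lies on its axis half-way up, 27 mm above its underside; the middle of the knob is 19 mm above this point. z is up along the axis.
- weight52_mid (a point): The second largest of four loose bare-steel weights, standing upright on the bench: a round disc 52 mm across and 20 mm high, on it a 12 mm thick neck 18 mm long and at the top a round grip knob 18 mm across and 16 mm high; 54 mm high in all. This point lies on its axis half-way up, 27 mm above its underside; the middle of the knob is 19 mm above this point. z is up along the axis.
- weight38_mid (a point): The second smallest of four loose bare-steel weights, standing upright on the bench: a round disc 38 mm across and 20 mm high, on it a 12 mm thick neck 18 mm long and at the top a round grip knob 18 mm across and 16 mm high; 54 mm high in all. This point lies on its axis half-way up, 27 mm above its underside; the middle of the knob is 19 mm above this point. z is up along the axis.
- weight26_mid (a point): The smallest of four loose bare-steel weights, standing upright on the bench: a round disc 26 mm across and 20 mm high, on it a 12 mm thick neck 18 mm long and at the top a round grip knob 18 mm across and 16 mm high; 54 mm high in all. This point lies on its axis half-way up, 27 mm above its underside; the middle of the knob is 19 mm above this point. z is up along the axis.
- rest66_floor (a point): The largest of four fixed round grey plastic rests, 98 mm across and 12 mm high, with a flat-bottomed round recess 78 mm across and 6 mm deep that takes the 66 mm weight with 6 mm to spare all round. This point is the centre of the recess floor, 6 mm above the bench. z is up.
- rest52_floor (a point): The second largest of four fixed round grey plastic rests, 84 mm across and 12 mm high, with a flat-bottomed round recess 64 mm across and 6 mm deep that takes the 52 mm weight with 6 mm to spare all round (the next larger weight does not go in). This point is the centre of the recess floor, 6 mm above the bench. z is up.
- rest38_floor (a point): The second smallest of four fixed round grey plastic rests, 70 mm across and 12 mm high, with a flat-bottomed round recess 50 mm across and 6 mm deep that takes the 38 mm weight with 6 mm to spare all round (the next larger weight does not go in). This point is the centre of the recess floor, 6 mm above the bench. z is up.
- rest26_floor (a point): The smallest of four fixed round grey plastic rests, 58 mm across and 12 mm high, with a flat-bottomed round recess 38 mm across and 6 mm deep that takes the 26 mm weight with 6 mm to spare all round (the next larger weight does not go in). This point is the centre of the recess floor, 6 mm above the bench. z is up.
- coupling: A loose upright hex coupling: a dark steel foot 30 mm across and 16 mm high, on it a 24 mm high brass hexagon 42 mm across its corners, on top a dark steel stub 20 mm across; 54 mm high in all. Not a weight: to be left alone. Origin at the centre of its underside, z up along its axis.
- gauge: A loose pressure gauge lying on its back: black round case 64 mm across and 36 mm thick with a white dial, a brass stub sticking out sideways; 92 mm long in all. To be left alone. Origin on the underside, half-way along its length (within 2 mm); the dial's centre lies 12 mm along its own +x, the stub points along its -x.
Mind the look-alikes: they are no part of the job. What is shaped like the part that bears weight26_mid but brown, green or purple is not meant.

How it is judged:
By the outcome, as a careful person would: the job done as asked, in the order asked, and still so for the second after the job is handed in, with the robot touching nothing.
It also fails if it takes over 109 s, if anything falls off the work surface, if the arm or the gripper's body presses on something with over 40 N, if the wrist force passes 120 N, or if a joint passes its speed limit or range.

### The arm

A 6-joint arm with a two-finger parallel gripper is mounted at the origin on the work surface. World frame = base frame: x ahead of the robot, y to its left, z up, the work surface at z = 0. Lengths are in mm, angles in degrees, forces in N, time in s.
With the tool pointing down it reaches from about 300 to 850 mm from the base axis. Payload 4.2 kg.
Tool frame: the origin (TCP) lies midway between the tips of the shut fingers; the grasp point (between the pads) lies 19 mm behind it (env.grip_depth is the distance from the TCP to the grasp point, in mm); z points along the fingers, y is the line along which they close (so a half turn about z gives the same grasp; the last joint's range is limited). The gripper opens to 91 mm and grips with 3 to 60 N. Pads are 32 mm wide; open, the fingers measure 118 mm over their backs; the gripper's body (76 mm by 178 mm) begins 60 mm behind the grasp point.
Start: joints at [68.411, 18.312, 89.639, -0, 72.044, -1.146], TCP at [200.838, 538.802, 213.976] pointing down, gripper open.
Joint ranges: [-177.97, 177.97], [-48.28, 115.42], [12.27, 149.76], [-77.06, 257.06], [2.81, 150.46], [-146.56, 146.56]. Speed limits (degrees/s): [147.25, 147.25, 180, 180, 180, 180].

### API

Orientations are given as [roll, pitch, yaw] about the fixed x, y, z axes, in that order (R = Rz(yaw) Ry(pitch) Rx(roll)).
In Python, from workcell import env, eyes gives the robot as it stands.
- The arm moves only by the tool send_rows, never from a script. Its argument "motion" is a list of rows, each a list of 7 numbers: the shift along the world's x, y, z normalised to -1 to 1, where 1 is 0.5 m, then the turn, a rotation vector about the world's x, y, z normalised to -1 to 1, where 1 is 60 degrees, then the opening, from -1 (shut) to 1 (fully open). A call has 1 to 20 rows; each row is the pose to reach, as a shift and turn from the pose commanded when the call began; what a row does not reach only later rows make up. A row lasts 1/8 s, in which the tool goes at most 62.5 mm and 10.7 degrees, less where a joint would pass 70% of its speed; a pose out of reach is approached as far as the arm can. A call with a number of a shift or a turn outside -1 to 1 is refused whole. A call with a gripper value outside its range is refused whole. The fingers move at their own pace and stop on an object; "squeeze" is the grip in N (left out, the last holds). Time passes only in rows, so rows that repeat a pose let the fingers close. It gives the time, the measured TCP pose, the force, the opening and the grip force at its end, in the units of the state.
- env.state(): the state, without advancing time (a new reading comes with each control period).
- eyes.grab_frame(name): name is "scene" or "top"; returns a dict with "pixels" (384x512x3 uint8, red, green, blue), "depth" (384x512 float32, mm along the optical axis (not along the pixel's ray), 0 where there is no reading), "fx", "fy", "cx", "cy" (pixels), "R" (3x3) and "t" (3): a world point X has camera coordinates R X + t. Camera axes: x right, y down, z forward; pixel columns grow to the right and rows downward; lengths in mm; the calibration is good to about 2 mm. A picture is of the moment at which its call begins.
- env.job_done(): hands the job in; it is judged then, once.
The state is a dict: "time_s": time; "qpos": joint angles; "qvel": joint speeds; "effort": joint torques, N m; "ee_pos": TCP position; "ee_rot": TCP orientation; "force": force on the tool from outside, world axes, zero at the start; "torque": the same for the moment, N m; "gripper_width": finger opening in mm; "gripper_force": force on a finger pad.
Only numpy, scipy, OpenCV 4.12 (cv2) and the standard library are available. Lean on these libraries where they do the work, as an engineer would, in place of code of your own. Each camera call takes 0.05 s, during which the arm holds its last target. There are 200 camera calls.

## Working session

There is one attempt and no reset: what is moved stays moved. The work goes in short steps, Python scripts to look and compute and a tool call to move; the robot and the scene stay as the last step left them, time stands still between calls to the robot, and variables do not carry over. Pictures are saved under pics/ and viewed, at most 14 in all, crops included, and the job is handed in when it is done.

Besides the shell and the picture viewer there is one more tool, called after "Call:" as a command line: name --pt "numbers of a row" for each row, then --argument value for the rest. send_rows: Moves the arm, as the interface text tells. Its arguments: {"type":"object","properties":{"motion":{"type":"array"},"squeeze":{"type":"number"}},"required":["motion"]}

```bash
mkdir -p pics; cat > h.py <<'E'
import numpy as np,cv2
from workcell import env,eyes
def grab(n):
    f=eyes.grab_frame(n); return f
def save(f,p,crop=None,s=1):
    im=f["pixels"][:,:,::-1]
    if crop: im=im[crop[1]:crop[3],crop[0]:crop[2]]
    cv2.imwrite(p,cv2.resize(im,None,fx=s,fy=s,interpolation=cv2.INTER_CUBIC))
def world(f):
    d=f["depth"];v,u=np.mgrid[:d.shape[0],:d.shape[1]]
    c=np.stack([(u-f["cx"])/f["fx"]*d,(v-f["cy"])/f["fy"]*d,d],-1)
    return (c-f["t"])@f["R"]
def atz(f,u,v,z):
    r=np.array([(u-f["cx"])/f["fx"],(v-f["cy"])/f["fy"],1])@f["R"];o=-f["R"].T@f["t"]
    return o+r*(z-o[2])/r[2]
E
python3 - <<'E'
from h import *
for n in("top","scene"):
    f=grab(n);save(f,f"pics/{n}0.png",s=1.56);print(n,f["fx"],-f["R"].T@f["t"])
    np.savez(f"{n}0.npz",**f)
print(env.state(),env.grip_depth)
E
```

```text
top 351.06157919625093 [400.98922192  20.0005595  986.31305192]
scene 493.8355811818344 [1210.50123672    2.03297765  925.67274994]
{'time_s': 0.1, 'qpos': array([ 6.84096935e+01,  1.83471133e+01,  8.96982385e+01, -2.07518515e-03,
        7.20408346e+01, -1.14679171e+00]), 'qvel': array([-0.04323296, -0.02926173, -0.16861975,  0.10813988,  0.12494932,
       -0.09177093]), 'effort': array([-9.45655620e-05, -4.13331199e+01, -2.32511687e+01,  7.28931092e-02,
        4.21202474e-02, -6.50489096e-05]), 'ee_pos': array([200.70007904, 538.38255892, 213.22097472]), 'ee_rot': array([-1.79913791e+02,  2.47784208e-04,  1.59557127e+02]), 'force': array([-0.60748836,  0.0810819 ,  0.14186627]), 'torque': array([ 0.02859357, -0.03273536,  0.00375369]), 'gripper_force': 0.0, 'gripper_width': 91.09344894073146} 18.8
```

View pics/top0.png

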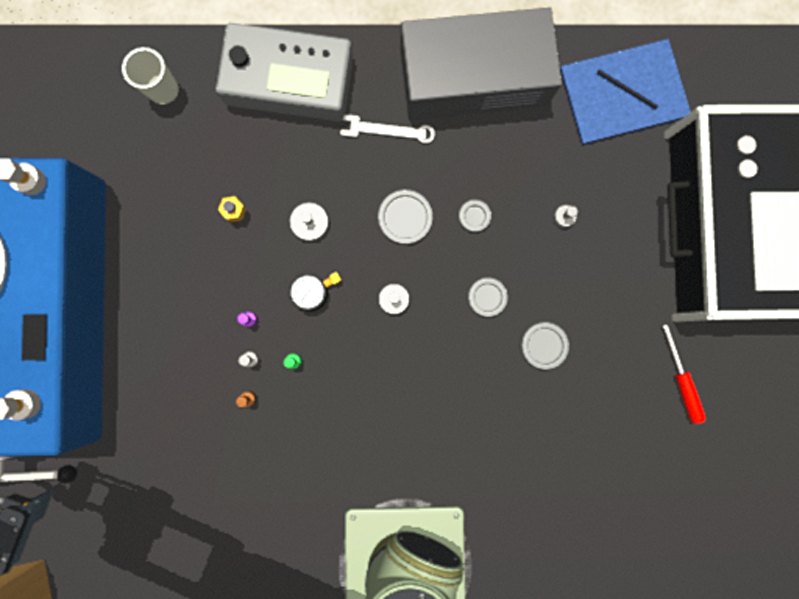

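View pics/scene0.png

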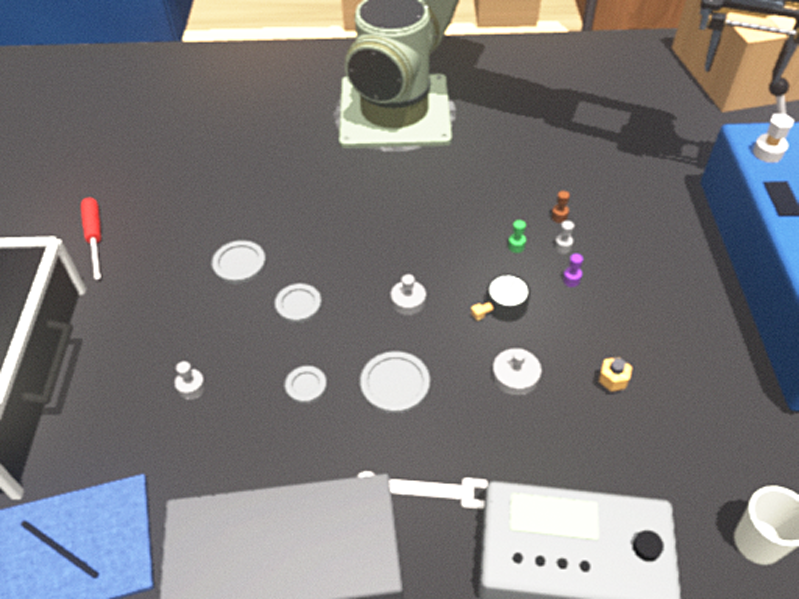

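Top view, at the displayed 799-px scale:
- **Weights:** 66 at (309,222), 52 at (394,299), 38 at (567,215).
- **Candidates for weight 26:** steel (248,359), purple (247,319), green (292,361) and brown (246,400). Only the bare-steel one at (248,359) fits.
- **Rests:** 66 at (405,217), 52 at (545,345), 38 at (488,297), 26 at (475,215).
- **Leave alone:** the gauge at (312,290) and the coupling at (231,208).

```bash
python3 - <<'E'
from h import *
S=799/512
seeds=dict(w66=(309,222,27),w52=(394,299,27),w38=(567,215,27),w26=(248,359,27),r66=(405,217,12),r52=(545,345,12),r38=(488,297,12),r26=(475,215,12),gauge=(312,290,36),coup=(231,208,40),purple=(247,319,40),green=(292,361,40),brown=(246,400,40))
t=dict(np.load("top0.npz"));s=dict(np.load("scene0.npz"))
save(t,"pics/crop26.png",(140,185,210,275),6)
Wt,Ws=world(t),world(s)
for k,(u,v,z) in seeds.items():
    p=atz(t,u/S,v/S,z)
    for n,W in(("t",Wt),("s",Ws)):
        d=np.hypot(W[...,0]-p[0],W[...,1]-p[1])
        if k[0]=="r":
            R=int(k[1:])/2+16
            m=(d<R+8)&(W[...,2]>5)&(W[...,2]<25)
        elif k[0]=="w":
            R=9
            m=(d<30)&(W[...,2]>46)&(W[...,2]<62)
        else: m=(d<32)&(W[...,2]>25)
        q=W[m]
        if len(q)<3: print(k,n,p.round(),len(q));continue
        (c,r)=cv2.minEnclosingCircle(q[:,:2].astype(np.float32))
        print(k,n,p[:2].round(),"n",len(q),"mean",q.mean(0).round(1),"mec",np.round(c,1),round(r,1),"zmax",q[:,2].max().round(1))
E
```

```text
w66 t [605. 159.] n 39 mean [608.  160.1  54.3] mec [608.3 160.4] 8.9 zmax 57.6
w66 s [605. 159.] n 58 mean [612.1 162.6  51.7] mec [611.1 163.4] 9.4 zmax 56.4
w52 t [467.  11.] n 35 mean [467.6  11.2  53.8] mec [467.6  11. ] 8.5 zmax 57.2
w52 s [467.  11.] n 50 mean [471.8  13.8  51.4] mec [471.2  13.9] 10.5 zmax 55.8
w38 t [ 613. -300.] n 38 mean [ 612.7 -298.6   53.5] mec [ 612.8 -299.3] 8.2 zmax 57.4
w38 s [ 613. -300.] n 60 mean [ 617.8 -296.7   51.1] mec [ 617.8 -297.4] 10.4 zmax 54.6
w26 t [367. 266.] n 41 mean [365.8 264.2  53.3] mec [366.  264.8] 8.9 zmax 57.3
w26 s [367. 266.] n 43 mean [368.8 266.8  50.6] mec [367.3 266.7] 10.5 zmax 56.0
r66 t [616. -11.] n 834 mean [616.9 -11.7   9.3] mec [619.   -8.4] 52.6 zmax 17.7
r66 s [616. -11.] n 798 mean [620.9  -9.2   8.6] mec [619.7  -9. ] 49.5 zmax 14.5
r52 t [ 382. -257.] n 630 mean [ 381.3 -258.1    9.5] mec [ 380.9 -257.9] 42.0 zmax 16.5
r52 s [ 382. -257.] n 432 mean [ 385.3 -255.3    8.7] mec [ 384.3 -255.1] 44.0 zmax 14.7
r38 t [ 470. -157.] n 431 mean [ 469.6 -157.2   10. ] mec [ 469.6 -157.1] 35.0 zmax 17.8
r38 s [ 470.
[... 385 characters left out ...]
4.4] mec [484.7 153.5] 31.4 zmax 41.2
coup t [629. 292.] n 180 mean [627.  289.6  43. ] mec [629.  292.5] 20.4 zmax 60.1
coup s [629. 292.] n 270 mean [635.8 292.6  40.7] mec [631.2 294.6] 20.2 zmax 56.2
purple t [435. 264.] n 45 mean [435.6 265.8  53.1] mec [435.5 266.8] 8.9 zmax 57.7
purple s [435. 264.] n 80 mean [440.4 269.1  45. ] mec [437.7 269.9] 10.0 zmax 54.5
green t [362. 188.] n 43 mean [361.5 189.1  53.1] mec [361.3 189.9] 9.0 zmax 56.7
green s [362. 188.] n 72 mean [365.8 191.7  44.9] mec [363.9 191.5] 11.3 zmax 54.8
brown t [298. 266.] n 47 mean [297.4 268.   52.5] mec [297.3 269.3] 9.0 zmax 57.1
brown s [298. 266.] n 67 mean [301.8 271.1  44.6] mec [297.7 269.5] 11.3 zmax 56.3
```

View pics/crop26.png

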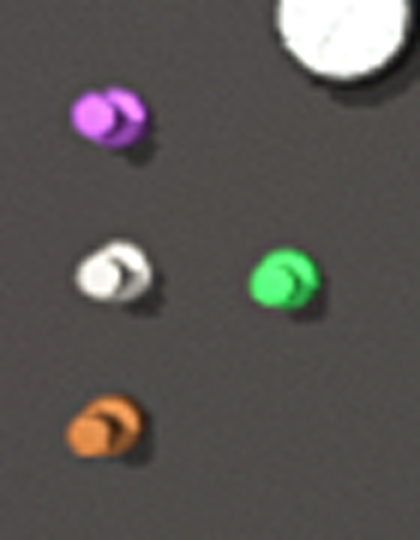

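The crop confirms it: the bare-steel weight 26 is at crop (110,273), with the purple, green and brown decoys around it. I'll start with the largest weight and keep the current yaw.

Call:
send_rows --pt "0.816 -0.755 -0.208 0 0 0 0.1" --pt "0.816 -0.755 -0.208 0 0 0 0.1" --pt "0.816 -0.755 -0.208 0 0 0 0.1" --pt "0.816 -0.755 -0.208 0 0 0 0.1" --pt "0.816 -0.755 -0.208 0 0 0 0.1" --pt "0.816 -0.755 -0.208 0 0 0 0.1" --pt "0.816 -0.755 -0.208 0 0 0 0.1" --pt "0.816 -0.755 -0.208 0 0 0 0.1" --pt "0.816 -0.755 -0.208 0 0 0 0.1" --pt "0.816 -0.755 -0.208 0 0 0 0.1" --pt "0.816 -0.755 -0.208 0 0 0 0.1" --pt "0.816 -0.755 -0.208 0 0 0 0.1" --pt "0.816 -0.755 -0.208 0 0 0 0.1" --pt "0.816 -0.755 -0.25 0 0 0 0.1" --pt "0.816 -0.755 -0.29 0 0 0 0.1" --pt "0.816 -0.755 -0.29 0 0 0 0.1" --squeeze 35

```text
time_s: 2.1
ee_pos: [607.3, 161.8, 67.9]
ee_rot: [-179.9, -0.2, 159.6]
force: [0.2, 0.2, 0.6]
gripper_width: 50.1
gripper_force: 0.0
```

```bash
python3 - <<'E'
from h import *
f=grab("scene");save(f,"pics/a1.png",(270,140,400,270),4)
s=env.state();print(s["ee_pos"],s["ee_rot"],s["gripper_width"],s["force"],s["qpos"])
E
```

```text
[608.27353212 161.88496909  68.998398  ] [-1.79980776e+02 -3.81645210e-02  1.59613335e+02] 50.07618917012958 [-0.05781748 -1.42633178 -0.03450155] [ 1.38533284e+01  2.98134516e+01  9.33342341e+01  6.66260901e-03
  5.68946814e+01 -5.57636545e+01]
```

View pics/a1.png

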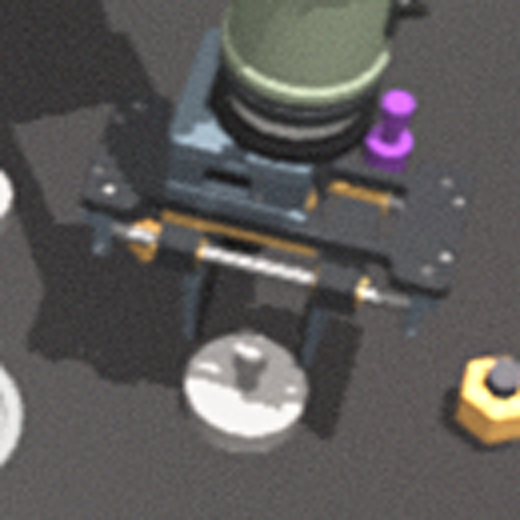

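The open fingers straddle the 66 knob, seen at crop (248,360). Next I descend and grip.

Call:
send_rows --pt "0 0 -0.03 0 0 0 0.1" --pt "0 0 -0.06 0 0 0 0.1" --pt "0 0 -0.084 0 0 0 0.1" --pt "0 0 -0.084 0 0 0 0.1" --pt "0 0 -0.084 0 0 0 -0.4" --pt "0 0 -0.084 0 0 0 -1" --pt "0 0 -0.084 0 0 0 -1" --pt "0 0 -0.084 0 0 0 -1" --pt "0 0 -0.084 0 0 0 -1" --pt "0 0 -0.084 0 0 0 -1" --pt "0 0 -0.07 0 0 0 -1" --pt "0 0 -0.04 0 0 0 -1" --pt "0 0 -0.02 0 0 0 -1" --pt "0 0 -0.02 0 0 0 -1" --pt "0 0 -0.02 0 0 0 -1" --squeeze 40

```text
time_s: 4.03
ee_pos: [608.5, 161.2, 58.8]
ee_rot: [-180.0, -0.0, 159.6]
force: [0.6, -0.5, -4.7]
gripper_width: 15.7
gripper_force: 40.0
```

Call:
send_rows --pt "0.002 -0.04 0 0 0 0 -1" --pt "0.006 -0.11 0 0 0 0 -1" --pt "0.01 -0.18 0 0 0 0 -1" --pt "0.014 -0.25 0 0 0 0 -1" --pt "0.017 -0.31 0 0 0 0 -1" --pt "0.019 -0.343 0 0 0 0 -1" --pt "0.019 -0.343 0 0 0 0 -1" --pt "0.019 -0.343 -0.015 0 0 0 -1" --pt "0.019 -0.343 -0.028 0 0 0 -1" --pt "0.019 -0.343 -0.028 0 0 0 -1"

```text
time_s: 5.28
ee_pos: [617.5, -9.3, 43.9]
ee_rot: [-180.0, -0.1, 159.6]
force: [-0.5, -0.4, -4.0]
gripper_width: 15.3
gripper_force: 40.0
```

```bash
python3 - <<'E'
from h import *
f=grab("scene");save(f,"pics/a2.png",(190,160,320,290),4)
s=env.state();print(s["ee_pos"],s["gripper_width"],s["force"])
E
```

```text
[617.97333834  -9.46030482  44.38992087] 16.12422032535367 [ 0.67401198 -0.12285051 -5.02886508]
```

View pics/a2.png

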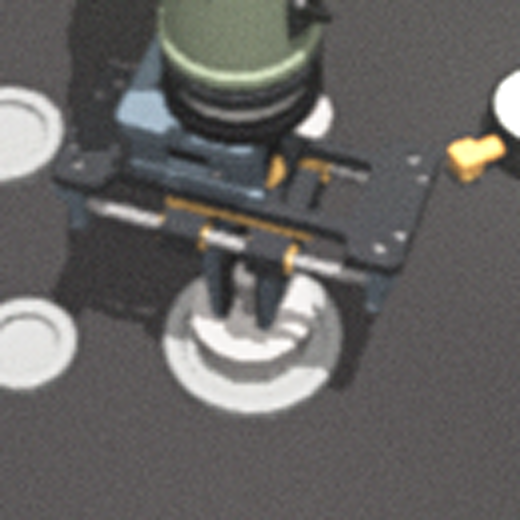

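The disc at crop (258,312) hovers centred over the large recess at (253,340). Next I lower it slowly and watch the force.

Call:
send_rows --pt "0 0 -0.009 0 0 0 -1" --pt "0 0 -0.016 0 0 0 -1" --pt "0 0 -0.019 0 0 0 -1" --pt "0 0 -0.021 0 0 0 -1" --pt "0 0 -0.021 0 0 0 -1" --pt "0 0 -0.021 0 0 0 -1"

```text
time_s: 6.08
ee_pos: [618.4, -10.2, 34.6]
ee_rot: [180.0, 0.0, 159.6]
force: [-0.0, 0.1, -3.7]
gripper_width: 15.8
gripper_force: 40.0
```

Call:
send_rows --pt "0 0 -0.001 0 0 0 -1" --pt "0 0 -0.002 0 0 0 -1" --pt "0 0 -0.003 0 0 0 -1" --pt "0 0 -0.003 0 0 0 -1" --pt "0 0 -0.003 0 0 0 -1"

```text
time_s: 6.7
ee_pos: [618.3, -10.2, 33.4]
ee_rot: [180.0, 0.0, 159.6]
force: [-1.2, 0.7, 0.7]
gripper_width: 16.0
gripper_force: 40.0
```

The force went from -4.5 to about +0.7, so it is resting on the floor. Release and rise, then travel to weight 52.

Call:
send_rows --pt "0 0 -0.0004 0 0 0 -0.6" --pt "0 0 -0.0004 0 0 0 -0.5" --pt "0 0 -0.0004 0 0 0 -0.2" --pt "0 0 -0.0004 0 0 0 0.1" --pt "0 0 -0.0004 0 0 0 0.1" --pt "0 0 0.06 0 0 0 0.1" --pt "0 0 0.13 0 0 0 0.1" --pt "-0.08 0.01 0.13 0 0 0 0.1" --pt "-0.18 0.03 0.13 0 0 0 0.1" --pt "-0.298 0.045 0.13 0 0 0 0.1" --pt "-0.298 0.045 0.13 0 0 0 0.1" --pt "-0.298 0.045 0.13 0 0 0 0.1"

```text
time_s: 8.2
ee_pos: [470.4, 12.3, 98.6]
ee_rot: [179.9, 0.1, 159.6]
force: [0.4, -0.3, -0.1]
gripper_width: 50.1
gripper_force: 0.0
```

```bash
python3 - <<'E'
from h import *
f=grab("scene");save(f,"pics/a3.png",(190,140,320,290),4)
s=env.state();print(s["ee_pos"],s["gripper_width"],s["force"])
W=world(f);d=np.hypot(W[...,0]-618,W[...,1]+10)
q=W[(d<25)&(W[...,2]>46)&(W[...,2]<70)];print(len(q),q.mean(0),q[:,2].max())
E
```

```text
[471.04073833  12.24168766  98.58088991] 50.47389992500488 [-0.28971886 -0.12668883 -0.09814767]
74 [621.45786372 -10.08384252  55.84772579] 63.1018936699369
```

View pics/a3.png

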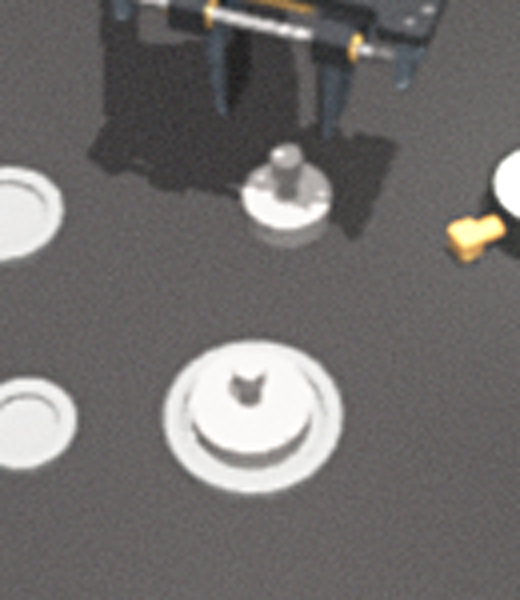

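Weight 66, at crop (250,405), sits inside its rest. The gripper is above weight 52 at (287,190).

Call:
send_rows --pt "-0.002 0 -0.05 0 0 0 0.1" --pt "-0.002 0 -0.1 0 0 0 0.1" --pt "-0.002 0 -0.13 0 0 0 0.1" --pt "-0.002 0 -0.143 0 0 0 0.1" --pt "-0.002 0 -0.143 0 0 0 0.1" --pt "-0.002 0 -0.143 0 0 0 -0.4" --pt "-0.002 0 -0.143 0 0 0 -1" --pt "-0.002 0 -0.143 0 0 0 -1" --pt "-0.002 0 -0.143 0 0 0 -1" --pt "-0.002 0 -0.143 0 0 0 -1" --pt "-0.002 0 -0.143 0 0 0 -1" --pt "-0.002 0 -0.13 0 0 0 -1" --pt "-0.002 0 -0.1 0 0 0 -1" --pt "-0.002 0 -0.08 0 0 0 -1" --pt "-0.002 0 -0.08 0 0 0 -1" --pt "-0.002 0 -0.08 0 0 0 -1"

```text
time_s: 10.25
ee_pos: [467.8, 12.2, 57.6]
ee_rot: [-180.0, -0.1, 159.6]
force: [0.1, 0.5, -3.9]
gripper_width: 15.7
gripper_force: 40.0
```

Call:
send_rows --pt "-0.013 -0.04 0 0 0 0 -1" --pt "-0.035 -0.11 0 0 0 0 -1" --pt "-0.061 -0.19 0 0 0 0 -1" --pt "-0.087 -0.27 0 0 0 0 -1" --pt "-0.112 -0.35 0 0 0 0 -1" --pt "-0.137 -0.43 0 0 0 0 -1" --pt "-0.16 -0.5 0 0 0 0 -1" --pt "-0.172 -0.538 0 0 0 0 -1" --pt "-0.172 -0.538 0 0 0 0 -1" --pt "-0.172 -0.538 0 0 0 0 -1" --pt "-0.172 -0.538 -0.015 0 0 0 -1" --pt "-0.172 -0.538 -0.03 0 0 0 -1" --pt "-0.172 -0.538 -0.038 0 0 0 -1" --pt "-0.172 -0.538 -0.043 0 0 0 -1" --pt "-0.172 -0.538 -0.046 0 0 0 -1" --pt "-0.172 -0.538 -0.046 0 0 0 -1" --pt "-0.172 -0.538 -0.046 0 0 0 -1"

```text
time_s: 12.38
ee_pos: [382.4, -256.8, 35.1]
ee_rot: [180.0, 0.0, 159.6]
force: [-0.6, -0.1, -3.0]
gripper_width: 15.8
gripper_force: 40.0
```

```bash
python3 - <<'E'
from h import *
f=grab("scene");save(f,"pics/a4.png",(90,100,220,230),4)
s=env.state();print(s["ee_pos"],s["gripper_width"],s["force"])
E
```

```text
[ 382.42970572 -256.80392363   35.13762793] 15.818158926636675 [ 0.39995209 -0.23315262 -4.26388306]
```

View pics/a4.png

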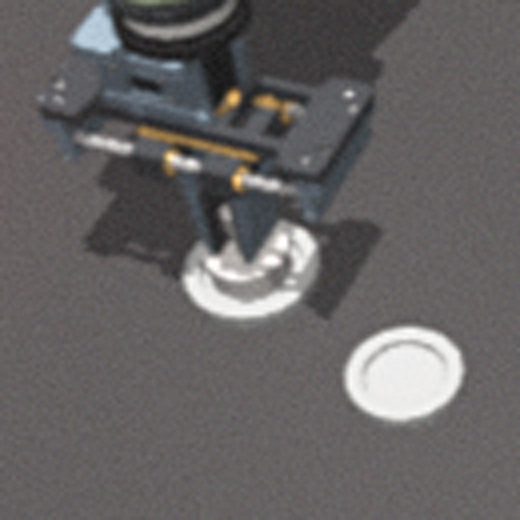

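Weight 52, with its disc near (250,265), is inside its rest and about 2 mm above the floor. I'll lower it the last bit.

Call:
send_rows --pt "0 0 -0.001 0 0 0 -1" --pt "0 0 -0.002 0 0 0 -1" --pt "0 0 -0.003 0 0 0 -1" --pt "0 0 -0.004 0 0 0 -1" --pt "0 0 -0.004 0 0 0 -1" --pt "0 0 -0.004 0 0 0 -1"

```text
time_s: 13.18
ee_pos: [382.4, -256.7, 33.0]
ee_rot: [180.0, 0.0, 159.6]
force: [-0.1, 0.1, -2.9]
gripper_width: 15.7
gripper_force: 40.0
```

Call:
send_rows --pt "0 0 -0.001 0 0 0 -1" --pt "0 0 -0.002 0 0 0 -1" --pt "0 0 -0.002 0 0 0 -1" --pt "0 0 -0.002 0 0 0 -1"

```text
time_s: 13.68
ee_pos: [382.5, -256.6, 32.6]
ee_rot: [180.0, 0.0, 159.5]
force: [-0.7, 2.8, 5.7]
gripper_width: 15.7
gripper_force: 40.0
```

Touchdown (+5.7 N). Release, rise, and on to weight 38.

Call:
send_rows --pt "0 0 0.0006 0 0 0 -0.6" --pt "0 0 0.0006 0 0 0 -0.5" --pt "0 0 0.0006 0 0 0 -0.2" --pt "0 0 0.0006 0 0 0 0.1" --pt "0 0 0.0006 0 0 0 0.1" --pt "0 0 0.06 0 0 0 0.1" --pt "0 0 0.13 0 0 0 0.1" --pt "0.08 -0.015 0.13 0 0 0 0.1" --pt "0.18 -0.034 0.13 0 0 0 0.1" --pt "0.28 -0.052 0.13 0 0 0 0.1" --pt "0.38 -0.07 0.13 0 0 0 0.1" --pt "0.463 -0.084 0.13 0 0 0 0.1" --pt "0.463 -0.084 0.13 0 0 0 0.1" --pt "0.463 -0.084 0.13 0 0 0 0.1"

```text
time_s: 15.42
ee_pos: [612.9, -298.3, 96.3]
ee_rot: [180.0, -0.1, 159.6]
force: [-0.6, -0.3, -0.0]
gripper_width: 50.0
gripper_force: 0.0
```

```bash
python3 - <<'E'
from h import *
f=grab("scene");save(f,"pics/a5.png",(80,130,230,280),4)
s=env.state();print(s["ee_pos"],s["gripper_width"],s["force"])
W=world(f);d=np.hypot(W[...,0]-383,W[...,1]+256)
q=W[(d<25)&(W[...,2]>46)&(W[...,2]<70)];print(len(q),q.mean(0),q[:,2].max())
E
```

```text
[ 612.57437369 -298.39081606   96.6110372 ] 50.10538628191938 [0.69297147 1.05104963 0.5008887 ]
53 [ 386.38463797 -255.38287623   55.10291385] 62.979096458346504
```

View pics/a5.png

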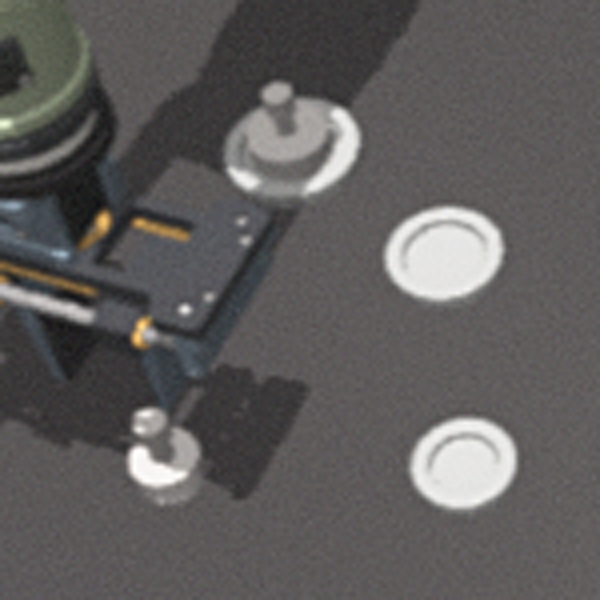

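Weight 52, at crop (288,140), is seated. The gripper is over weight 38 at (160,455).

Call:
send_rows --pt "0.002 0 -0.05 0 0 0 0.1" --pt "0.002 0 -0.1 0 0 0 0.1" --pt "0.002 0 -0.128 0 0 0 0.1" --pt "0.002 0 -0.139 0 0 0 0.1" --pt "0.002 0 -0.139 0 0 0 0.1" --pt "0.002 0 -0.139 0 0 0 -0.4" --pt "0.002 0 -0.139 0 0 0 -1" --pt "0.002 0 -0.139 0 0 0 -1" --pt "0.002 0 -0.139 0 0 0 -1" --pt "0.002 0 -0.139 0 0 0 -1" --pt "0.002 0 -0.139 0 0 0 -1" --pt "0.002 0 -0.13 0 0 0 -1" --pt "0.002 0 -0.1 0 0 0 -1" --pt "0.002 0 -0.08 0 0 0 -1" --pt "0.002 0 -0.08 0 0 0 -1" --pt "0.002 0 -0.08 0 0 0 -1"

```text
time_s: 17.48
ee_pos: [614.6, -298.6, 57.0]
ee_rot: [180.0, -0.0, 159.6]
force: [-0.2, -1.0, -1.9]
gripper_width: 15.7
gripper_force: 40.0
```

Call:
send_rows --pt "-0.03 0.03 0 0 0 0 -1" --pt "-0.08 0.08 0 0 0 0 -1" --pt "-0.14 0.14 0 0 0 0 -1" --pt "-0.2 0.2 0 0 0 0 -1" --pt "-0.25 0.25 0 0 0 0 -1" --pt "-0.287 0.284 0 0 0 0 -1" --pt "-0.287 0.284 0 0 0 0 -1" --pt "-0.287 0.284 0 0 0 0 -1" --pt "-0.287 0.284 -0.015 0 0 0 -1" --pt "-0.287 0.284 -0.03 0 0 0 -1" --pt "-0.287 0.284 -0.038 0 0 0 -1" --pt "-0.287 0.284 -0.042 0 0 0 -1" --pt "-0.287 0.284 -0.044 0 0 0 -1" --pt "-0.287 0.284 -0.044 0 0 0 -1" --pt "-0.287 0.284 -0.044 0 0 0 -1"

```text
time_s: 19.35
ee_pos: [471.5, -156.7, 35.2]
ee_rot: [180.0, 0.0, 159.6]
force: [0.3, -0.2, -2.6]
gripper_width: 15.7
gripper_force: 40.0
```

```bash
python3 - <<'E'
from h import *
f=grab("scene");save(f,"pics/a6.png",(130,120,260,250),4)
s=env.state();print(s["ee_pos"],s["gripper_width"],s["force"])
E
```

```text
[ 471.46382417 -156.73677495   35.15522581] 15.894386268764931 [ 0.43122174 -0.48585656 -1.61191482]
```

View pics/a6.png

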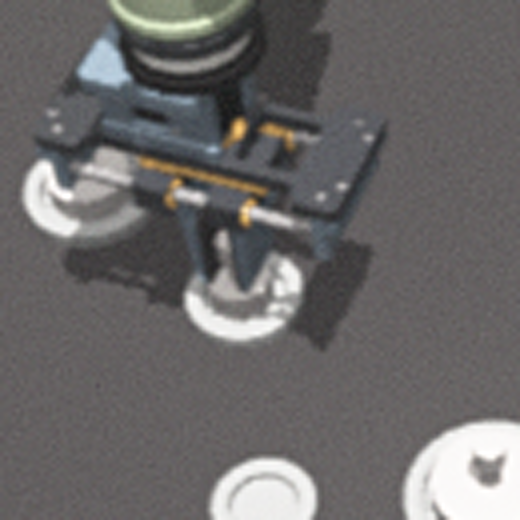

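Weight 38 is in its recess at crop (240,290), just above the floor. The last 2 mm or so follow.

Call:
send_rows --pt "0 0 -0.001 0 0 0 -1" --pt "0 0 -0.002 0 0 0 -1" --pt "0 0 -0.003 0 0 0 -1" --pt "0 0 -0.004 0 0 0 -1" --pt "0 0 -0.0045 0 0 0 -1" --pt "0 0 -0.0045 0 0 0 -1" --pt "0 0 -0.0045 0 0 0 -1"

```text
time_s: 20.27
ee_pos: [471.6, -156.6, 33.5]
ee_rot: [180.0, 0.0, 159.6]
force: [-1.9, 0.7, 6.3]
gripper_width: 15.5
gripper_force: 40.0
```

Touchdown (+6.3 N). Release and go to the bare-steel weight 26.

Call:
send_rows --pt "0 0 0.001 0 0 0 -0.6" --pt "0 0 0.001 0 0 0 -0.5" --pt "0 0 0.001 0 0 0 -0.2" --pt "0 0 0.001 0 0 0 0.1" --pt "0 0 0.001 0 0 0 0.1" --pt "0 0 0.06 0 0 0 0.1" --pt "0 0 0.13 0 0 0 0.1" --pt "-0.02 0.08 0.14 0 0 0 0.1" --pt "-0.05 0.2 0.14 0 0 0 0.1" --pt "-0.08 0.32 0.14 0 0 0 0.1" --pt "-0.11 0.44 0.14 0 0 0 0.1" --pt "-0.14 0.56 0.14 0 0 0 0.1" --pt "-0.17 0.68 0.14 0 0 0 0.1" --pt "-0.2 0.8 0.14 0 0 0 0.1" --pt "-0.21 0.844 0.14 0 0 0 0.1" --pt "-0.21 0.844 0.14 0 0 0 0.1" --pt "-0.21 0.844 0.14 0 0 0 0.1" --pt "-0.21 0.844 0.11 0 0 0 0.1" --pt "-0.21 0.844 0.09 0 0 0 0.1" --pt "-0.21 0.844 0.09 0 0 0 0.1"

```text
time_s: 22.78
ee_pos: [366.1, 264.2, 77.1]
ee_rot: [-179.9, -0.1, 159.5]
force: [-0.7, 0.2, -0.6]
gripper_width: 50.2
gripper_force: 0.0
```

```bash
python3 - <<'E'
from h import *
f=grab("scene");save(f,"pics/a7.png",(130,80,400,280),2.9)
s=env.state();print(s["ee_pos"],s["gripper_width"],s["force"],s["qpos"])
W=world(f);d=np.hypot(W[...,0]-471,W[...,1]+156)
q=W[(d<25)&(W[...,2]>46)&(W[...,2]<70)];print(len(q),q.mean(0),q[:,2].max())
E
```

```text
[366.41933998 264.58864062  77.56804196] 50.22188247378201 [ 0.56548556 -0.20655113  0.20979562] [ 3.43745900e+01  1.55364407e+01  1.16364149e+02  2.74701218e-04
  4.81409710e+01 -3.51160713e+01]
60 [ 474.97453199 -155.02281444   55.50732947] 61.52675463373645
```

View pics/a7.png

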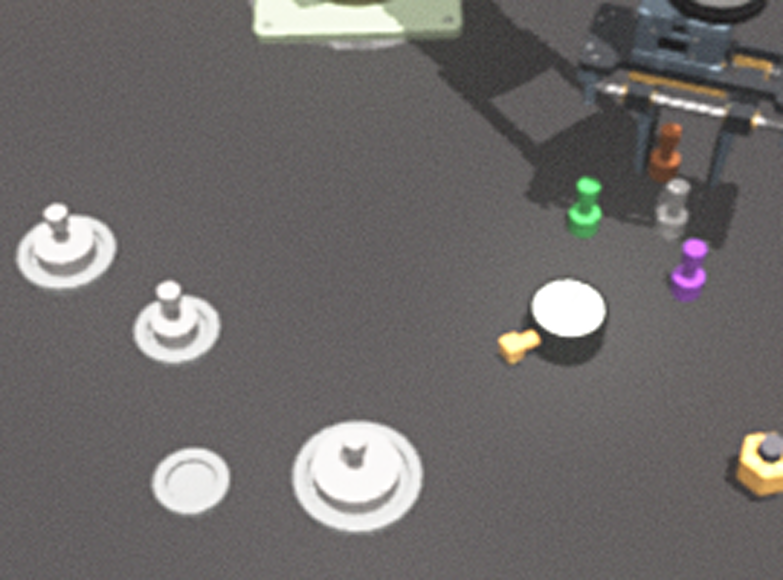

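Three weights are seated, at (357,470), (65,250) and (175,325). The fingers straddle the steel weight at (675,205), with the brown decoy behind it. I descend and grip.

Call:
send_rows --pt "0 0.001 -0.04 0 0 0 0.1" --pt "0 0.001 -0.08 0 0 0 0.1" --pt "0 0.001 -0.1 0 0 0 0.1" --pt "0 0.001 -0.1 0 0 0 0.1" --pt "0 0.001 -0.1 0 0 0 -0.4" --pt "0 0.001 -0.1 0 0 0 -1" --pt "0 0.001 -0.1 0 0 0 -1" --pt "0 0.001 -0.1 0 0 0 -1" --pt "0 0.001 -0.1 0 0 0 -1" --pt "0 0.001 -0.1 0 0 0 -1" --pt "0 0.001 -0.08 0 0 0 -1" --pt "0 0.001 0 0 0 0 -1" --pt "0 0.001 0.08 0 0 0 -1" --pt "0 0.001 0.12 0 0 0 -1" --pt "0 0.001 0.12 0 0 0 -1" --pt "0 0.001 0.12 0 0 0 -1" --squeeze 35

```text
time_s: 24.82
ee_pos: [365.6, 265.3, 136.9]
ee_rot: [-179.9, -0.1, 159.6]
force: [-0.3, 0.4, -0.5]
gripper_width: 15.9
gripper_force: 35.0
```

Call:
send_rows --pt "0.04 -0.06 0 0 0 0 -1" --pt "0.1 -0.16 0 0 0 0 -1" --pt "0.16 -0.255 0 0 0 0 -1" --pt "0.22 -0.35 0 0 0 0 -1" --pt "0.28 -0.445 0 0 0 0 -1" --pt "0.34 -0.54 0 0 0 0 -1" --pt "0.4 -0.636 0 0 0 0 -1" --pt "0.46 -0.73 0 0 0 0 -1" --pt "0.505 -0.803 0 0 0 0 -1" --pt "0.505 -0.803 0 0 0 0 -1" --pt "0.505 -0.803 0 0 0 0 -1" --pt "0.505 -0.803 -0.06 0 0 0 -1" --pt "0.505 -0.803 -0.12 0 0 0 -1" --pt "0.505 -0.803 -0.16 0 0 0 -1" --pt "0.505 -0.803 -0.18 0 0 0 -1" --pt "0.505 -0.803 -0.18 0 0 0 -1" --pt "0.505 -0.803 -0.18 0 0 0 -1"

```text
time_s: 26.95
ee_pos: [619.4, -135.5, 48.7]
ee_rot: [180.0, 0.1, 159.6]
force: [0.7, -0.1, -1.5]
gripper_width: 16.0
gripper_force: 35.0
```

```bash
python3 - <<'E'
from h import *
f=grab("scene");save(f,"pics/a8.png",(130,170,260,300),4)
s=env.state();print(s["ee_pos"],s["gripper_width"],s["force"])
E
```

```text
[ 619.4786504  -135.61983478   48.80255212] 15.694656239815489 [ 0.01263442  0.48978052 -1.93668689]
```

View pics/a8.png

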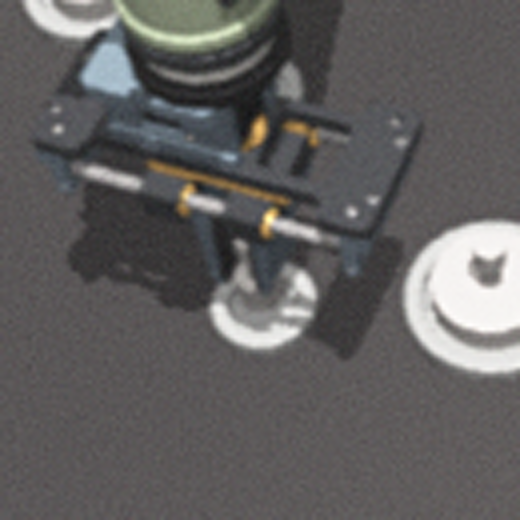

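Weight 26 hangs centred over the smallest rest at crop (263,305). Lowering.

Call:
send_rows --pt "-0.001 -0.001 -0.012 0 0 0 -1" --pt "-0.001 -0.001 -0.022 0 0 0 -1" --pt "-0.001 -0.001 -0.026 0 0 0 -1" --pt "-0.001 -0.001 -0.028 0 0 0 -1" --pt "-0.001 -0.001 -0.029 0 0 0 -1" --pt "-0.001 -0.001 -0.03 0 0 0 -1" --pt "-0.001 -0.001 -0.03 0 0 0 -1" --pt "-0.001 -0.001 -0.03 0 0 0 -1"

```text
time_s: 28.0
ee_pos: [618.6, -136.3, 33.9]
ee_rot: [180.0, 0.1, 159.6]
force: [-2.3, 0.7, 6.1]
gripper_width: 15.5
gripper_force: 35.0
```

Touchdown (+6 N). Release and back away.

Call:
send_rows --pt "0 0 0.001 0 0 0 -0.6" --pt "0 0 0.001 0 0 0 -0.5" --pt "0 0 0.001 0 0 0 -0.2" --pt "0 0 0.001 0 0 0 0.1" --pt "0 0 0.001 0 0 0 0.1" --pt "0 0 0.06 0 0 0 0.1" --pt "0 0 0.16 0 0 0 0.1" --pt "0 0 0.26 0 0 0 0.1" --pt "-0.1 0.1 0.3 0 0 0 0.1" --pt "-0.2 0.2 0.3 0 0 0 0.1" --pt "-0.3 0.3 0.3 0 0 0 0.1" --pt "-0.4 0.4 0.3 0 0 0 0.1" --pt "-0.4 0.5 0.3 0 0 0 0.1" --pt "-0.4 0.6 0.3 0 0 0 0.1" --pt "-0.4 0.7 0.3 0 0 0 0.1" --pt "-0.4 0.8 0.3 0 0 0 0.1" --pt "-0.4 0.8 0.3 0 0 0 0.1" --pt "-0.4 0.8 0.3 0 0 0 0.1"

```text
time_s: 30.25
ee_pos: [418.0, 263.3, 182.5]
ee_rot: [-179.9, -0.0, 159.6]
force: [0.3, -0.7, -0.3]
gripper_width: 50.2
gripper_force: 0.0
```

```bash
python3 - <<'E'
from h import *
f=grab("top");save(f,"pics/a9.png",(120,90,400,280),2.8)
s=env.state();print(s["ee_pos"],s["gripper_width"],s["force"])
W=world(f)
for n,x,y in(("66",618.5,-10),("52",382.8,-256.5),("38",471,-156.2),("26",618.8,-136.2)):
    d=np.hypot(W[...,0]-x,W[...,1]-y);q=W[(d<25)&(W[...,2]>50)&(W[...,2]<75)]
    c,r=cv2.minEnclosingCircle(q[:,:2].astype(np.float32));print(n,np.round(c,1),round(r,1),np.median(q[:,2]))
E
```

```text
[418.11976914 262.78585781 182.60057525] 50.04924072615049 [-0.15760199 -0.58821794 -0.00891609]
66 [616.7 -12.1] 8.6 60.32145844474867
52 [ 381.3 -258.2] 8.8 59.87669584178843
38 [ 470.5 -158. ] 8.8 60.046245719605665
26 [ 616.5 -137.6] 9.0 59.69051853471031
```

View pics/a9.png

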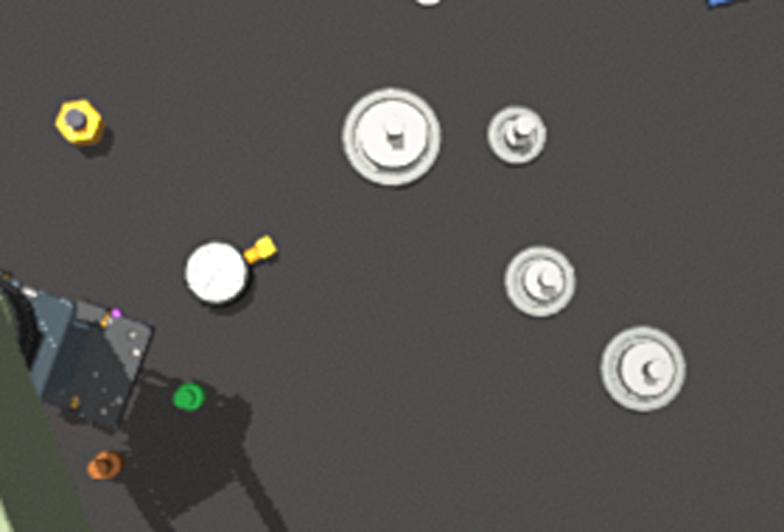

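All four weights sit in their matching rests at (392,135), (643,368), (540,280) and (517,133), with knob tops at 60 mm as expected. The gauge and coupling have not moved.

```bash
python3 -c "
from workcell import env
print(env.job_done())"
```

```text
the job is handed in; nothing more can be done
None
```

All four weights are upright in their matching rests, set down gently from largest to smallest, with the gauge and coupling left where they were; I handed the job in at about 30 s of the 109 s, and no verdict was shown.

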